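# Weigh the controller panel on its spring-balance handle

## Task

Weigh the blue training panel by its yellow spring-balance handle. First take the strain: draw the handle straight up until the edge of the sleeve stands in the middle of the red band on the stem, with the panel still resting on its stand, and pause there for a good second. Then lift the panel gently until it hangs from the handle at least 6 cm clear of the stand (no more than 20 cm), and finish while still holding it there, level and steady, without knocking the mouse, the orange sensor or the white reel.

Things in the scene. Friction and masses are not known exactly. Their poses are not given: they have to be found in the camera images.
- panel: Loose panel, 0.4 to 0.7 kg, on the stand: blue plate 200 (its x) x 120 (y) x 8 mm with two modules (56 x 82 mm, tops 72 mm above the underside, centred 62 mm either side of the middle along x) and, upright in the middle, an aluminium sleeve 26 mm across with a black collar. Origin: centre of the plate's underside, 40 mm above the table; z up. Centre of mass on the sleeve's axis.
- stand: Fixed dark steel stand, 200 (x) x 100 (y) mm foot plate with two upright walls along y, 40 mm high in all; origin at the centre of its underside on the table. The panel lies centred on it within 8 mm, same yaw within 0.08 rad.
- handle (a point): Centre of the yellow handle bar on the stem of the spring balance: 80 mm long along the panel's x, 18 mm wide along its y, 20 mm high. At rest 114 mm above the panel's underside (154 mm above the table), the bar's underside 16 mm above the sleeve's rim. Highest thing on the panel and turns with it; grip it from above across its width.
- rim (a point): Centre of the rim of the sleeve (top of the black collar), fixed to the panel 88 mm above its underside.
- gauge (a joint): How far the handle is drawn up out of the sleeve, m: 0 at rest, end stop 0.060. A damped spring, 150 N per m, pulls it back. The 14 mm white stem has a red band: the rim stands in it from 0.010 to 0.022, its middle is at 0.016; black rings follow. The panel leaves the stand at 0.027 to 0.046, depending on its weight, and the reading stays there while it hangs.
- mouse: Black computer mouse, loose, 95 x 56 x 30 mm; origin at the centre of its underside. Bystander, leave alone.
- sensor: Orange sensor block with a steel nose, loose, 82 x 34 x 30 mm; origin under the middle of the orange block. Bystander, leave alone.
- reel: White plastic reel (ring), loose, 84 mm across, 36 mm high; origin at the centre of its underside. Bystander, leave alone.

How it is judged:
By the outcome, as a careful person would: the job done as asked, in the order asked, and still so for the second after the job is handed in, while the arm keeps its last pose, push and grip.
It also fails if it takes over 45 s, if anything falls off the work surface, if the arm or the gripper's body presses on something with over 40 N, if the wrist force passes 120 N, or if a joint passes its speed limit or range.

## Robot

A 6-joint arm with a two-finger parallel gripper is mounted at the origin on the work surface. World frame = base frame: x ahead of the robot, y to its left, z up, the work surface at z = 0. Lengths are in m, angles in rad, forces in N, time in s.
With the tool pointing down it reaches from about 0.35 to 0.975 m from the base axis. Payload 4.9 kg.
Tool frame: the origin (TCP) lies at the very end of the fingers, on their centre line; the grasp point (between the pads) lies 19 mm behind it; x points along the fingers, y is the direction in which the jaws open and shut, and the axes are right-handed (so a half turn about x gives the same grasp; the last joint's range is limited). The gripper opens to 85 mm and grips with 20 to 120 N. Pads are 22 mm wide; open, the fingers measure 114 mm over their backs; the gripper's body (76 mm by 85 mm) begins 54 mm behind the grasp point. The pads swing forward as they close: fully open they stand 13 mm farther back than shut.
Start: joints at [-1.431, 0.053, 1.613, -0, 1.476, -0.119], TCP at [0.16, -0.604, 0.231] pointing down, gripper open.
Joint ranges: [-3.01, 3.01], [-1.01, 2.22], [0.06, 2.58], [-1.02, 4.17], [0.09, 2.62], [-3.14, 3.14]. Speed limits (rad/s): [2.57, 2.57, 3.14, 3.14, 3.14, 3.14].

## Interface

Orientations are given as a rotation vector (axis times angle).
In Python, from station import ctrl, get_image, calibration, finish_job, search_frame, cut_out, mark_of gives the robot as it stands. The module is installed in compiled form; this text tells all that it offers.
- The arm moves only by the tool arm_command, never from a script. Its argument "plan" is a list that holds one entry, the list of rows, each a list of 7 numbers: the shift along the tool's x, y, z in m, then the turn, a rotation vector about the tool's x, y, z in degrees, then the finger opening in m, from 0 to 0.0854. A call has 1 to 20 rows; each row shifts and turns the pose as measured when the row begins, along the tool's axes as they then stand; what a row does not reach is not made up. A row lasts 1/12 s, in which the tool goes at most 41.7 mm and 7.16 degrees, less where a joint would pass 70% of its speed; a pose out of reach is approached as far as the arm can. A call with a gripper value outside its range is refused whole. The fingers move at their own pace and stop on an object; "squeeze" is the grip in N (left out, the last holds). Time passes only in rows, so rows that do not move let the fingers close. It gives the time, the measured TCP pose, the force and the opening at its end, in the units of the state.
- ctrl.get_obs(): the state, without advancing time (a new reading comes with each control period).
- get_image(name): name is "scene" or "top"; returns the picture (420x560x3 uint8, red, green, blue); there is no depth.
- calibration(name): a dict with "fx", "fy", "cx", "cy" (pixels), "k1" (the pictures are not rectified: a ray, as slopes to the right and down, at radius r is drawn at 1 + k1 r^2 times it, then the intrinsics apply), "cam_to_world" (4x4, takes a point from camera to world coordinates). Camera axes: x right, y down, z forward; pixel columns grow to the right and rows downward; lengths in m; the calibration is good to about 2 mm. A picture is of the moment at which its call begins. calibration takes no time and is no camera call.
- finish_job(): hands the job in, once; it reports no verdict.
Trained networks look in the newest picture that a camera, given by its name, has taken for a name from the list of things; names that differ only in an ending like _2 or _b are one class to them, and where a whole thing is asked for, a point or a joint stands for the part that bears it (a point fixed in the world has none). Each returns a list of dicts, best first, with "conf" (0 to 1); they miss things now and then, are a little off and sometimes report something else, mostly with a low value. They report only what shows in the picture. A call takes as long as a camera call.
- search_frame(camera, thing): "at" ([x, y, z] in m, in the coordinates of the camera as it stood for that picture, good to about 4 mm: the middle of the surface that is visible of it).
- cut_out(camera, thing): "mask" (420x560 bool, what is visible of it).
- mark_of(camera, thing): "at" ([x, y, z] in m, in the coordinates of the camera as it stood for that picture, good to about 4 mm: a listed point, or the origin of a listed thing).
The state is a dict: "t": time; "q": joint angles; "dq": joint speeds; "effort": joint torques, N m; "tool_pos": TCP position; "tool_rot": TCP orientation; "contact_force": force on the tool from outside, world axes, zero at the start; "wrist_torque": the same for the moment, N m; "opening": finger opening in m.
Only numpy, scipy, OpenCV 4.12 (cv2) and the standard library are available. Lean on these libraries where they do the work, as an engineer would, in place of code of your own. Each camera call takes 0.05 s, during which the arm holds its last target. There are 200 camera calls.

## Working session

There is one attempt and no reset: what is moved stays moved. The work goes in short steps, Python scripts to look and compute and a tool call to move; the robot and the scene stay as the last step left them, time stands still between calls to the robot, and variables do not carry over. Pictures are saved under pics/ and viewed, about 8 in all and at most 12, crops included, and the job is handed in when it is done.

Besides the shell and the picture viewer there is one more tool, called after "Emit:" as a command line: name --argument value ..., lists and objects as JSON in quotes. arm_command: Moves the arm, as the interface text tells. Its arguments: {"type":"object","properties":{"plan":{"type":"array","items":{"type":"array","items":{"type":"array","items":{"type":"number"}}}},"squeeze":{"type":"number"}},"required":["plan"]}

```bash
mkdir -p pics; cat > h.py <<'E'
import numpy as np, cv2
from station import *
from scipy.spatial.transform import Rotation as R
def w(cam,p):
    T=np.array(calibration(cam)["cam_to_world"]); return T[:3,:3]@np.array(p)+T[:3,3]
def px(cam,P):
    c=calibration(cam); T=np.array(c["cam_to_world"]); p=T[:3,:3].T@(np.array(P)-T[:3,3]); s=p[:2]/p[2]; s=s*(1+c["k1"]*(s@s)); return np.array([c["fx"]*s[0]+c["cx"],c["fy"]*s[1]+c["cy"]])
def ray(cam,uv):
    c=calibration(cam); T=np.array(c["cam_to_world"]); d=np.array([(uv[0]-c["cx"])/c["fx"],(uv[1]-c["cy"])/c["fy"]]); s=d.copy()
    for _ in range(20): s=d/(1+c["k1"]*(s@s))
    return T[:3,3],T[:3,:3]@np.array([*s,1.])
def atz(cam,uv,z):
    o,d=ray(cam,uv); return o+d*(z-o[2])/d[2]
def save(cam,n):
    im=get_image(cam); cv2.imwrite(f"pics/{n}.png",im[...,::-1]); return im
E
python3 - <<'E'
from h import *
np.set_printoptions(precision=4,suppress=True)
ims=[save(c,c+"0") for c in("scene","top")]
for c in("scene","top"):
    print(c,np.array(calibration(c)["cam_to_world"])[:3,[2,3]].tolist())
    for t in("handle","rim","panel","stand","mouse","sensor","reel"):
        for d in mark_of(c,t)[:2]: print(t,round(d["conf"],2),w(c,d["at"]),px(c,w(c,d["at"])))
m=cut_out("top","handle")
for d in m[:2]:
    ys,xs=np.nonzero(d["mask"]); print(d["conf"],len(xs),cv2.minAreaRect(np.c_[xs,ys].astype(np.float32)))
# yellow bar orientation
hsv=cv2.cvtColor(ims[1],cv2.COLOR_RGB2HSV); y=cv2.inRange(hsv,(22,120,100),(35,255,255))
n,l,s,ce=cv2.connectedComponentsWithStats(y); print(s[1:][s[1:,4]>30],ce[1:][s[1:,4]>30])
print(ctrl.get_obs())
E
```

```text
scene [[-0.7878733685358941, 1.37131916276513], [0.32368882479465194, -0.23305710093790108], [-0.5239094386007568, 0.6277400208484241]]
handle 0.68 [ 0.4957 -0.0623  0.1541] [196.7896 175.4076]
handle 0.59 [0.4257 0.107  0.004 ] [264.1675 206.9231]
rim 0.74 [ 0.4903 -0.0574  0.1294] [199.3178 184.5038]
panel 0.94 [ 0.4895 -0.062   0.0472] [199.5999 218.3963]
panel 0.32 [ 0.6997  0.016  -0.0004] [267.615  289.1682]
stand 0.66 [ 0.4949 -0.0611  0.001 ] [201.9796 237.4488]
mouse 0.55 [0.6991 0.0182 0.0019] [268.6161 287.8029]
sensor 0.91 [0.4275 0.1093 0.0007] [265.3202 208.3095]
sensor 0.32 [ 0.4908 -0.0642  0.1561] [195.2639 173.593 ]
reel 0.82 [ 0.554  -0.2517 -0.0009] [116.3403 272.502 ]
top [[0.19271300895676924, 0.42754703550666007], [0.004319461791867885, 0.07085724876591129], [-0.9812456565145431, 1.0515068925315092]]
handle 0.8 [ 0.4888 -0.054   0.1523] [349.2856 278.5926]
rim 0.78 [ 0.4927 -0.0575  0.133 ] [349.7193 277.2004]
panel 0.87 [ 0.4951 -0.0609  0.0381] [344.7614 279.3188]
mouse 0.87 [ 0.7     0.0206 -0.0004] [302.7512 184.0018]
sensor 0.66 [0.4287 0.1127 0.0001] [257.8052 312.6087]
reel 0.91 [ 0.5539 -0.25    0.0001] [432.2575 252.7906]
0.89 501 ((352.17523193359375, 276.4283142089844), (45.856651306152344, 11.611409187316895), 67.7509765625)
[[341 256  25  43 424]] [[352.9458 277.0708]]
{'t': 0.85, 'q': array([-1.431 ,  0.0527,  1.6129, -0.    ,  1.476 , -0.119 ]), 'dq': array([-0.0016, -0.0002,  0.002 ,  0.0013,  0.    ,  0.0002]), 'effort': array([  0.0016, -39.3664, -37.046 ,  -0.0001,   0.0005,  -0.    ]), 'tool_pos': array([ 0.16  , -0.6042,  0.2313]), 'tool_rot': array([ 2.0834,  0.2711, -2.0834]), 'contact_force': array([-0.3357, -0.6623, -0.1077]), 'wrist_torque': array([ 0.0085,  0.0042, -0.0276]), 'opening': 0.08545382398552426}
```

```bash
python3 -c "
import cv2,numpy as np
a=cv2.imread('pics/scene0.png');b=cv2.imread('pics/top0.png')
cv2.imwrite('pics/both0.png',cv2.resize(np.vstack([a,b]),(400,600)))"
```

```text
(no output)
```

View pics/scene0.png

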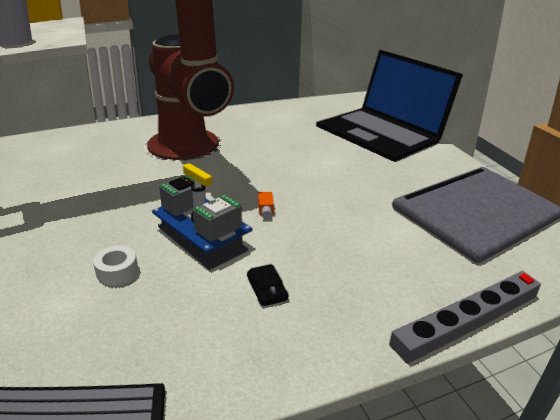

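View pics/top0.png

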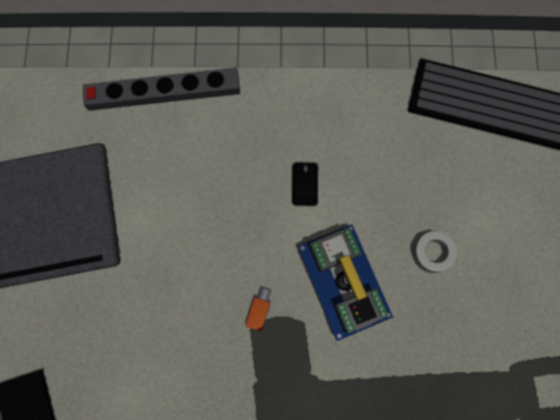

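The scene view shows the yellow bar at about (197,175) above the blue panel. In the top view it is at (353,277). The mouse, sensor and reel are all clear of it. Next I refine the bar centre and yaw from the yellow mask.

```bash
python3 - <<'E'
from h import *
np.set_printoptions(precision=4,suppress=True)
R_=[]
for c,rng in(("top",None),("scene",None)):
    im=cv2.imread(f"pics/{c}0.png"); hsv=cv2.cvtColor(im,cv2.COLOR_BGR2HSV); y=cv2.inRange(hsv,(20,120,80),(36,255,255))
    ctr=px(c,[.492,-.058,.156]); ys,xs=np.nonzero(y); k=np.hypot(xs-ctr[0],ys-ctr[1])<35; xs,ys=xs[k],ys[k]
    P=np.array([atz(c,(u,v),.164 if c=="top" else .154)[:2] for u,v in zip(xs,ys)])
    (cx,cy),(a,b),th=cv2.minAreaRect(P.astype(np.float32)*1000)
    e=np.linalg.eigh(np.cov(P.T))[1][:,1]
    print(c,len(xs),P.mean(0),cx,cy,a,b,th,"axis deg",np.degrees(np.arctan2(e[1],e[0])))
    # blue plate yaw
    if c=="top":
        bl=cv2.inRange(hsv,(100,120,50),(125,255,255)); bl[:200]=0; bl[:, :280]=0; ys,xs=np.nonzero(bl)
        P=np.array([atz(c,(u,v),.048)[:2] for u,v in zip(xs,ys)]); print("plate",cv2.minAreaRect(P.astype(np.float32)*1000))
    R_.append(ray(c,(np.mean([xs.mean()]),ys.mean())))
o=ctrl.get_obs(); M=R.from_rotvec(o["tool_rot"]).as_matrix(); print(M)
E
```

```text
top 460 [ 0.4905 -0.0586] 491.0760192871094 -58.50114822387695 79.40206146240234 18.189952850341797 23.111873626708984 axis deg -157.01842521556455
plate ((491.51837158203125, -57.99504852294922), (197.7763671875, 118.40243530273438), 22.403749465942383)
scene 382 [ 0.4906 -0.0602] 491.3910827636719 -67.42118072509766 107.51110076904297 50.71754455566406 22.612998962402344 axis deg -164.95650516872942
[[-0.      0.2559 -0.9667]
 [-0.     -0.9667 -0.2559]
 [-1.      0.      0.    ]]
```

Emit:
arm_command --plan '[[[0, -0.0277, -0.0287, 0, 0, 0, 0.0854], [0, -0.0277, -0.0287, 0, 0, 0, 0.0854], [0, -0.0277, -0.0287, 0, 0, 0, 0.0854], [0, -0.0277, -0.0287, 0, 0, 0, 0.0854], [0, -0.0277, -0.0287, 0, 0, 0, 0.0854], [0, -0.0277, -0.0287, 0, 0, 0, 0.0854], [0, -0.0277, -0.0287, 0, 0, 0, 0.0854], [0, -0.0277, -0.0287, 0, 0, 0, 0.0854], [0, -0.0277, -0.0287, 0, 0, 0, 0.0854], [0, -0.0277, -0.0287, 0, 0, 0, 0.0854], [0, -0.0277, -0.0287, 0, 0, 0, 0.0854], [0, -0.0277, -0.0287, 0, 0, 0, 0.0854], [0, -0.0277, -0.0287, 0, 0, 0, 0.0854], [0, -0.0277, -0.0287, 0, 0, 0, 0.0854], [0, -0.0277, -0.0287, 0, 0, 0, 0.0854], [0, 0, 0, -4, 0, 0, 0.0854], [0, 0, 0, -4, 0, 0, 0.0854], [0, 0, 0, 0, 0, 0, 0.0854]]]'

```text
t: 2.35
tool_pos: [0.4831, -0.069, 0.2326]
tool_rot: [2.007, 0.401, -1.989]
contact_force: [-0.1, 0.2, 0.1]
opening: 0.0854
```

```bash
cat > to.py <<'E'
from h import *
import sys
np.set_printoptions(precision=4,suppress=True)
o=ctrl.get_obs(); Rr=R.from_rotvec(o["tool_rot"]); yaw=np.radians(-67.2)
y=np.array([np.cos(yaw),np.sin(yaw),0]); x=np.array([0,0,-1.]); G=R.from_matrix(np.c_[x,y,np.cross(x,y)])
tgt=np.array([float(a) for a in sys.argv[1:4]])
print("t",o["t"],"pos",o["tool_pos"],"shift",Rr.inv().apply(tgt-o["tool_pos"]),"turn",np.degrees((Rr.inv()*G).as_rotvec()),"F",o["contact_force"],"op",o["opening"])
E
python3 to.py .491 -.0587 .138
```

```text
t 2.35 pos [ 0.4831 -0.069   0.2326] shift [ 0.0946 -0.0072 -0.0106] turn [ 0.2461 -0.4321 -0.4515] F [-0.1376  0.1734  0.066 ] op 0.08535902331799022
```

Emit:
arm_command --plan '[[[0, -0.0072, -0.0106, 0.2, -0.4, -0.4, 0.06], [0, 0, 0, 0, 0, 0, 0.06], [0.02, 0, 0, 0, 0, 0, 0.06], [0.02, 0, 0, 0, 0, 0, 0.06], [0.012, 0, 0, 0, 0, 0, 0.06], [0, 0, 0, 0, 0, 0, 0.06]]]'

```text
t: 2.85
tool_pos: [0.4907, -0.0606, 0.1813]
tool_rot: [2.011, 0.39, -2.002]
contact_force: [-0.7, -1.0, -0.2]
opening: 0.0596
```

```bash
python3 to.py .491 -.0587 .138; python3 - <<'E'
from h import *
for c in("scene","top"):
    im=get_image(c); u,v=px(c,[.491,-.0587,.16]).astype(int); s=im[max(v-75,0):v+75,u-75:u+75]
    cv2.imwrite(f"pics/{c}1.png",cv2.resize(s,(400,400),interpolation=cv2.INTER_CUBIC)[...,::-1])
a=[cv2.imread(f"pics/{c}1.png") for c in("scene","top")]; cv2.imwrite("pics/both1.png",np.hstack(a))
E
```

```text
t 2.85 pos [ 0.4907 -0.0606  0.1813] shift [ 0.0433 -0.0019 -0.0008] turn [-0.521  -0.1941 -0.3241] F [-0.6635 -1.0033 -0.1749] op 0.059607007341389996
```

View pics/both1.png

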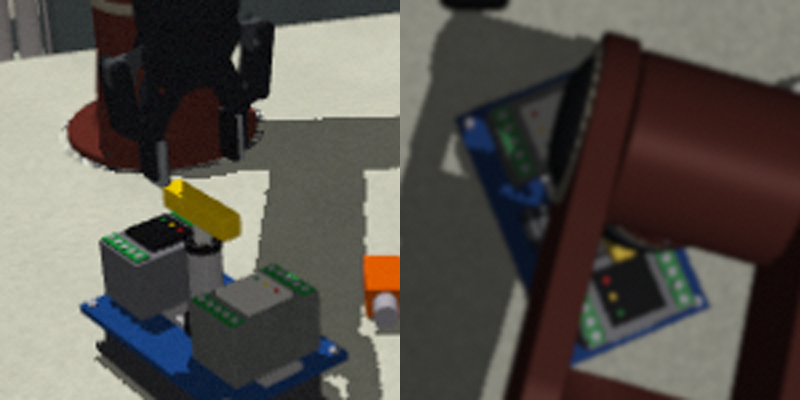

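In the scene crop the fingertips at (160,178) and (237,158) straddle the bar, whose centre is at (203,208). The top view is hidden by the arm. I descend and then close lightly.

Emit:
arm_command --plan '[[[0.015, -0.0019, -0.0008, -0.5, -0.2, -0.3, 0.05], [0.015, 0, 0, 0, 0, 0, 0.05], [0.011, 0, 0, 0, 0, 0, 0.05], [0, 0, 0, 0, 0, 0, 0.05]]]'

```text
t: 3.28
tool_pos: [0.4948, -0.0602, 0.1444]
tool_rot: [2.012, 0.397, -1.991]
contact_force: [-0.6, 0.2, -0.9]
opening: 0.0502
```

```bash
python3 to.py .491 -.0587 .138
```

```text
t 3.2833 pos [ 0.4948 -0.0602  0.1444] shift [ 0.0063 -0.0029  0.003 ] turn [-0.0474 -0.5077 -0.4028] F [-0.6131  0.1687 -0.8888] op 0.0501946392609499
```

Emit:
arm_command --plan '[[[0.006, -0.003, 0.003, 0, -0.4, -0.4, 0.05], [0, 0, 0, 0, 0, 0, 0.05]]]'

```text
t: 3.45
tool_pos: [0.4906, -0.0586, 0.1377]
tool_rot: [2.005, 0.404, -2.003]
contact_force: [0.1, -0.1, -0.2]
opening: 0.0498
```

```bash
python3 to.py .491 -.0587 .138
```

```text
t 3.45 pos [ 0.4906 -0.0586  0.1377] shift [-0.0003  0.0003 -0.0003] turn [-0.0541 -0.0481  0.0569] F [ 0.1334 -0.1381 -0.2161] op 0.04979496516021325
```

Emit:
arm_command --plan '[[[0, 0, 0, 0, 0, 0, 0.03], [0, 0, 0, 0, 0, 0, 0.022], [0, 0, 0, 0, 0, 0, 0.018], [0, 0, 0, 0, 0, 0, 0.01], [0, 0, 0, 0, 0, 0, 0.01], [0, 0, 0, 0, 0, 0, 0.01], [0, 0, 0, 0, 0, 0, 0.01]]]' --squeeze 60

```text
t: 4.03
tool_pos: [0.4916, -0.0594, 0.1398]
tool_rot: [2.006, 0.401, -2.0]
contact_force: [-0.0, -0.6, -0.4]
opening: 0.0166
```

```bash
python3 to.py .491 -.0587 .138; cat > see.py <<'E'
from h import *
import sys
im=get_image("scene"); u,v=px("scene",[.491,-.0587,.12]).astype(int)
cv2.imwrite(f"pics/{sys.argv[1]}.png",cv2.resize(im[v-50:v+50,u-50:u+50],(600,600),interpolation=cv2.INTER_CUBIC)[...,::-1])
E
python3 see.py g1
```

```text
t 4.0333 pos [ 0.4916 -0.0594  0.1398] shift [ 0.0018 -0.0008  0.0003] turn [-0.0753 -0.138  -0.1056] F [-0.0478 -0.5762 -0.4461] op 0.016606246605694375
```

View pics/g1.png

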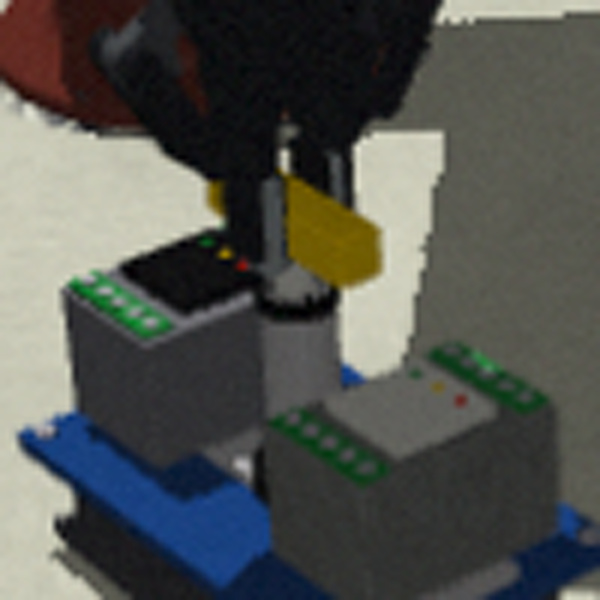

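The jaws hold the bar on both sides, at crop (230–345,150–270). The stem and collar sit below at (300,290), with no red band showing yet. I take an averaged baseline, using bar pixel tracking and pose, to measure the draw.

```bash
cat > gauge.py <<'E'
from h import *
import sys
np.set_printoptions(precision=4,suppress=True)
def bar(im):
    hsv=cv2.cvtColor(im,cv2.COLOR_RGB2HSV); y=cv2.inRange(hsv,(20,130,60),(36,255,255))
    n,l,s,c=cv2.connectedComponentsWithStats(y); ctr=px("scene",[.491,-.0587,.16+float(sys.argv[1])])
    k=[i for i in range(1,n) if np.hypot(*(c[i]-ctr))<40 and s[i,4]>15]; xs=np.nonzero(np.isin(l,k))
    P=np.c_[xs[1],xs[0]]; e=P[P[:,0]>=P[:,0].max()-9]  # right end of the bar
    return [e[:,0].mean(),e[:,1].mean(),len(e)]
if sys.argv[2:]: ims=[cv2.imread("pics/scene0.png")[...,::-1].copy()]
else: ims=[]; B=[]
Z=[];F=[];P=[]
for _ in range(0 if ims else 8):
    ims.append(get_image("scene")); o=ctrl.get_obs(); Z.append(o["tool_pos"]); F.append(o["contact_force"]); P.append(R.from_rotvec(o["tool_rot"]).as_matrix()[:,0])
b=np.array([bar(i) for i in ims]); print("bar",b.mean(0))
if Z: print("t",o["t"],"pos",np.mean(Z,0),np.std(Z,0),"F",np.mean(F,0),"axis",np.mean(P,0),"op",o["opening"])
p=[.491+.03*np.cos(.398),-.0587+.03*np.sin(.398)]
print("px per mm z",(px("scene",[*p,.17])-px("scene",[*p,.154]))/16)
E
python3 gauge.py 0 first; python3 gauge.py 0
```

```text
bar [206.0615 178.7923 130.    ]
px per mm z [-0.0273 -0.4473]
bar [206.0122 178.3472 123.125 ]
t 4.4833 pos [ 0.4915 -0.0594  0.1397] [0. 0. 0.] F [-0.1924 -0.5946 -0.5658] axis [ 0.0028 -0.0008 -1.    ] op 0.017032169610443532
px per mm z [-0.0273 -0.4473]
```

Emit:
arm_command --plan '[[[-0.002, 0, 0, 0, 0, 0, 0.01], [-0.002, 0, 0, 0, 0, 0, 0.01], [-0.002, 0, 0, 0, 0, 0, 0.01], [-0.002, 0, 0, 0, 0, 0, 0.01], [-0.002, 0, 0, 0, 0, 0, 0.01], [-0.002, 0, 0, 0, 0, 0, 0.01], [0, 0, 0, 0, 0, 0, 0.01]]]'

```text
t: 5.07
tool_pos: [0.4914, -0.0592, 0.1521]
tool_rot: [2.006, 0.402, -2.0]
contact_force: [1.0, -1.1, -3.2]
opening: 0.0168
```

```bash
python3 gauge.py .012; python3 see.py g2
```

```text
bar [206.0387 172.8213 119.    ]
t 5.4667 pos [ 0.4914 -0.0592  0.1517] [0.     0.     0.0001] F [ 1.1148 -0.5359 -2.4674] axis [ 0.0029 -0.0005 -1.    ] op 0.016840991337250488
px per mm z [-0.0273 -0.4473]
```

View pics/g2.png

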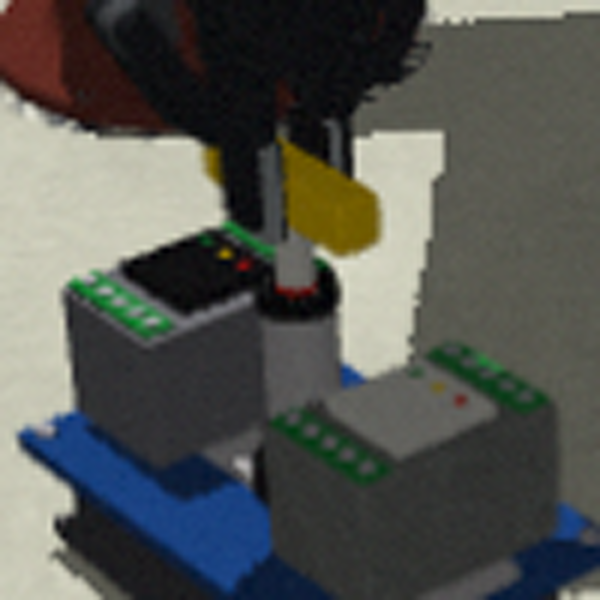

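The sleeve edge now stands just inside the red band, with a red sliver at crop (297,292). Bar tracking (12.4–13.3 mm) and force (about 1.9 N, or 12.7 mm) agree on roughly 12.8 mm, so I go up another 3.2 mm and hold.

Emit:
arm_command --plan '[[[-0.0016, 0, 0, 0, 0, 0, 0.01], [-0.0016, 0, 0, 0, 0, 0, 0.01], [0, 0, 0, 0, 0, 0, 0.01]]]'

```text
t: 5.77
tool_pos: [0.4913, -0.0591, 0.1549]
tool_rot: [2.006, 0.402, -2.001]
contact_force: [0.2, -0.7, -3.1]
opening: 0.0169
```

```bash
python3 gauge.py .015; python3 see.py g3
```

```text
bar [206.04   171.5327 119.    ]
t 6.1667 pos [ 0.4913 -0.0591  0.1546] [0.     0.     0.0001] F [ 0.8152 -0.6419 -3.1176] axis [ 0.0024 -0.0002 -1.    ] op 0.01695207816232373
px per mm z [-0.0273 -0.4473]
```

View pics/g3.png

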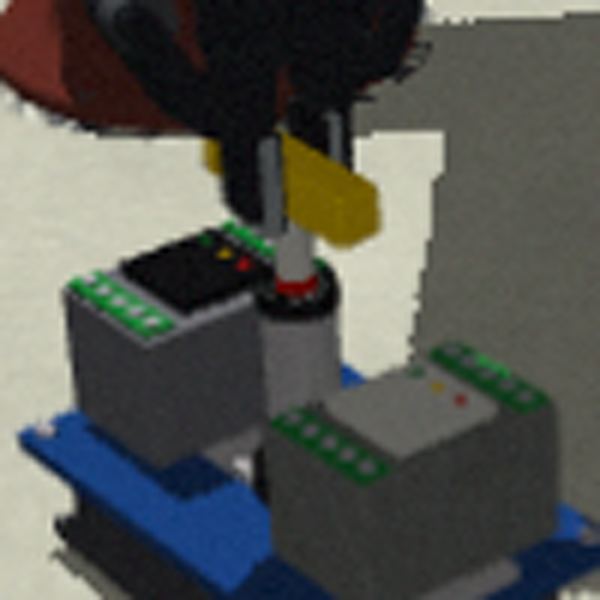

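The rim stands mid-band, with about 6 mm of red showing at crop (297,288). The gauge estimate is 15.2–16.5 mm and the panel is still on its stand. I pause here.

Emit:
arm_command --plan '[[[0, 0, 0, 0, 0, 0, 0.01], [0, 0, 0, 0, 0, 0, 0.01], [0, 0, 0, 0, 0, 0, 0.01], [0, 0, 0, 0, 0, 0, 0.01], [0, 0, 0, 0, 0, 0, 0.01], [0, 0, 0, 0, 0, 0, 0.01], [0, 0, 0, 0, 0, 0, 0.01], [0, 0, 0, 0, 0, 0, 0.01], [0, 0, 0, 0, 0, 0, 0.01], [0, 0, 0, 0, 0, 0, 0.01], [0, 0, 0, 0, 0, 0, 0.01], [0, 0, 0, 0, 0, 0, 0.01], [0, 0, 0, 0, 0, 0, 0.01], [0, 0, 0, 0, 0, 0, 0.01], [0, 0, 0, 0, 0, 0, 0.01]]]'

```text
t: 7.47
tool_pos: [0.4913, -0.0591, 0.1545]
tool_rot: [2.006, 0.402, -2.001]
contact_force: [1.0, -1.6, -3.3]
opening: 0.0165
```

```bash
python3 gauge.py .015
```

```text
bar [206.0584 171.5824 119.75  ]
t 7.8667 pos [ 0.4913 -0.0591  0.1545] [0. 0. 0.] F [ 1.3761 -0.5664 -3.0003] axis [ 0.0024 -0.0002 -1.    ] op 0.01710073507463687
px per mm z [-0.0273 -0.4473]
```

Emit:
arm_command --plan '[[[-0.002, 0, 0, 0, 0, 0, 0.01], [-0.002, 0, 0, 0, 0, 0, 0.01], [-0.002, 0, 0, 0, 0, 0, 0.01], [-0.002, 0, 0, 0, 0, 0, 0.01], [-0.002, 0, 0, 0, 0, 0, 0.01], [-0.002, 0, 0, 0, 0, 0, 0.01], [-0.002, 0, 0, 0, 0, 0, 0.01], [-0.002, 0, 0, 0, 0, 0, 0.01], [-0.002, 0, 0, 0, 0, 0, 0.01], [-0.002, 0, 0, 0, 0, 0, 0.01], [-0.002, 0, 0, 0, 0, 0, 0.01], [-0.002, 0, 0, 0, 0, 0, 0.01], [-0.002, 0, 0, 0, 0, 0, 0.01], [-0.002, 0, 0, 0, 0, 0, 0.01], [-0.002, 0, 0, 0, 0, 0, 0.01], [-0.002, 0, 0, 0, 0, 0, 0.01], [-0.002, 0, 0, 0, 0, 0, 0.01], [-0.002, 0, 0, 0, 0, 0, 0.01], [-0.002, 0, 0, 0, 0, 0, 0.01], [0, 0, 0, 0, 0, 0, 0.01]]]'

```text
t: 9.53
tool_pos: [0.4877, -0.0578, 0.1923]
tool_rot: [1.998, 0.409, -2.012]
contact_force: [-0.9, 0.2, -5.5]
opening: 0.0169
```

```bash
python3 to.py .4913 -.0591 .26
```

```text
t 9.5333 pos [ 0.4877 -0.0578  0.1923] shift [-0.0677  0.0022 -0.0024] turn [-0.0264  0.3482  0.3468] F [-0.9221  0.217  -5.4753] op 0.016919376029350505
```

Emit:
arm_command --plan '[[[-0.0025, 0, 0, 0, 0.05, 0.05, 0.01], [-0.0035, 0, 0, 0, 0.05, 0.05, 0.01], [-0.004, 0, 0, 0, 0.05, 0.05, 0.01], [-0.004, 0, 0, 0, 0.05, 0.05, 0.01], [-0.004, 0, 0, 0, 0.05, 0.05, 0.01], [-0.004, 0, 0, 0, 0.05, 0.05, 0.01], [-0.004, 0, 0, 0, 0.05, 0.05, 0.01], [-0.004, 0, 0, 0, 0, 0, 0.01], [-0.004, 0, 0, 0, 0, 0, 0.01], [-0.004, 0, 0, 0, 0, 0, 0.01], [-0.004, 0, 0, 0, 0, 0, 0.01], [-0.004, 0, 0, 0, 0, 0, 0.01], [-0.004, 0, 0, 0, 0, 0, 0.01], [-0.004, 0, 0, 0, 0, 0, 0.01], [-0.004, 0, 0, 0, 0, 0, 0.01], [-0.004, 0, 0, 0, 0, 0, 0.01], [-0.004, 0, 0, 0, 0, 0, 0.01], [-0.004, 0, 0, 0, 0, 0, 0.01], [-0.0035, 0, 0, 0, 0, 0, 0.01], [-0.002, 0, 0, 0, 0, 0, 0.01]]]'

```text
t: 11.2
tool_pos: [0.4876, -0.0577, 0.276]
tool_rot: [2.004, 0.403, -2.002]
contact_force: [0.8, -0.5, -5.7]
opening: 0.0168
```

Emit:
arm_command --plan '[[[-0.001, 0, 0, 0, 0, 0, 0.01], [0, 0, 0, 0, 0, 0, 0.01], [0, 0, 0, 0, 0, 0, 0.01], [0, 0, 0, 0, 0, 0, 0.01], [0, 0, 0, 0, 0, 0, 0.01], [0, 0, 0, 0, 0, 0, 0.01], [0, 0, 0, 0, 0, 0, 0.01], [0, 0, 0, 0, 0, 0, 0.01], [0, 0, 0, 0, 0, 0, 0.01], [0, 0, 0, 0, 0, 0, 0.01], [0, 0, 0, 0, 0, 0, 0.01], [0, 0, 0, 0, 0, 0, 0.01]]]'

```text
t: 12.2
tool_pos: [0.4872, -0.0576, 0.2764]
tool_rot: [2.003, 0.404, -2.004]
contact_force: [0.4, -0.6, -6.8]
opening: 0.0172
```

```bash
python3 to.py .4913 -.0591 .272; python3 - <<'E'
from h import *
save("scene","s9")
for t in("panel","rim","handle","mouse","sensor","reel"):
    for d in mark_of("scene",t)[:1]: print(t,round(d["conf"],2),w("scene",d["at"]).round(4))
E
python3 to.py .4913 -.0591 .272
```

```text
t 12.2 pos [ 0.4872 -0.0576  0.2764] shift [ 0.0044  0.0029 -0.0032] turn [-0.0313  0.0376  0.0227] F [ 0.3913 -0.6205 -6.8393] op 0.01717923876106835
panel 0.57 [ 0.4857 -0.0635  0.1446]
rim 0.78 [ 0.4886 -0.0556  0.2332]
handle 0.67 [ 0.4878 -0.0624  0.294 ]
mouse 0.92 [0.6954 0.014  0.0011]
sensor 0.93 [ 0.4272  0.1134 -0.001 ]
reel 0.59 [ 0.5534 -0.2526  0.004 ]
t 12.55 pos [ 0.4872 -0.0576  0.2765] shift [ 0.0045  0.0029 -0.0032] turn [-0.0285  0.0326  0.0171] F [ 0.8762  0.4776 -5.1517] op 0.016978230501532063
```

View pics/s9.png

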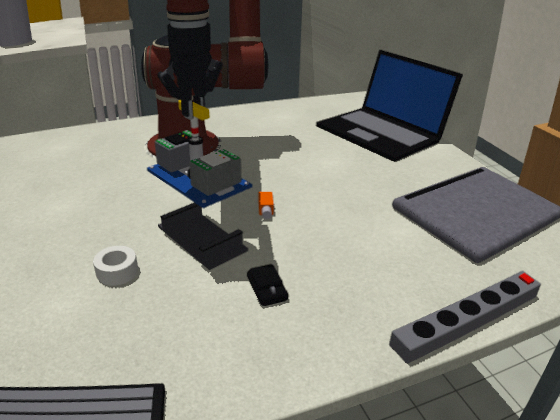

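The panel, at (200,175), hangs level about 10 cm clear of the stand at (203,237). The bystanders have not moved.

```bash
python3 -c "
from station import finish_job; print(finish_job())"
```

```text
the job is handed in; nothing more can be done
None
```

I weighed the panel by its handle in the order you asked and handed the job in at about 12.6 s, still holding it. `finish_job` gives no verdict, so the results below are my own checks.

- **Taking the strain:** I gripped the yellow bar at 60 N and drew it up until the sleeve's edge stood in the middle of the red band. It held there for about 2 s with the panel still on its stand. Estimates of the draw were 15–16 mm from tracking the bar and the tool, and about 17 mm from the force reading.
- **Lifting:** I then lifted gently until the panel hung about 10 cm above the stand. The panel's measured height was 0.145 m, against 0.040 m at rest. The picture shows it level, and the tool pose was steady.
- **Bystanders:** The mouse, sensor and reel measured within about 7 mm of where they started, which I put down to network error. The picture shows them in place.
- **Disagreements:** Force readings scatter by about 1 N, so the hanging weight reads 5–6.8 N less a zero offset of about 0.5 N, or roughly 0.5 kg. The tool also drifted about 4 mm sideways during the lift; I left it uncorrected.

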